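# Tip a filter head into the leak-test nest and latch it on the seal

### The job

Load the standing filter head into the leak-test nest: tip it over towards the nozzle so that it lies on its flat flange with the round threaded spigot pointing up, then slide it along the base, between the guides, onto the sprung seal nozzle until the catch springs up behind it and holds it there. Only push it, do not lift it, never press on it with more than 25 N because the seal is soft, and leave the things standing around the nest where they are.

Things in the scene. Friction and masses are not known exactly. Their poses are not given: they have to be found in the camera images.
- base: Leak-test nest: aluminium plate bolted to the bench, 350 mm long (its x from -160 to +190 mm), 120 mm wide (its y), top 14 mm above its origin. +x points from the loading end to the nozzle. Along its centre line a dark bar carries a spring catch and, at the far end, a grey nozzle block with a dial gauge. The bar is re-set each batch, up to 9 mm either way along x; the setting is not reported.
- guide_mouth (a point): Point on the plate's top, on its centre line at the base's x = 28 mm, where the guides begin: two steel bars 14 mm high whose flared lead-ins narrow from 86 mm to a channel 63 mm wide, 38 mm farther on; the channel ends 91 mm beyond this point. Axes as the base.
- nozzle_nominal (a point): Nominal centre of the nozzle's free rubber face, at the base's x = 121.5 mm, 24 mm above the plate. The true one lies up to 9 mm before or behind it, with the bar's setting. The nose of the catch is always 106.5 mm before the true face. Axes as the base.
- filter_head: Cast aluminium filter head, about 0.45 kg, standing on end on the loading end of the base. Origin: centre of its underside; z up along its 110 mm length; +x the normal of its flat mounting flange (60 wide, 8 mm thick, face at x = +20 mm), which looks to the nozzle. The body is 46 mm wide, back face at x = -20 mm. A push of 2 N near the top tips it; pushed low it slides.
- spigot (a point): Centre of the end of the round threaded spigot, 36 mm across, that stands 12 mm out from the head's back face; 42 mm above the head's underside as it stands. From 63 to 110 mm up the back face is plain. Axes as the head.
- port (a point): Centre of the bored port in the head's upper end as it stands. Tipped over, the head is 110 mm long and 40 mm thick (52 mm at the spigot); this end is in front and meets the nozzle, and the plain end it stood on is the rear. Axes as the head.
- catch (a joint): The spring catch on the centre line, a ratchet tongue 14 mm wide whose nose stands 7 mm above the plate and faces the nozzle; in rad: 0 = up, about 0.2 = pressed down flush under the head. It springs up by itself once the rear end of the head has passed its nose, when the seal is pressed in about 5 mm.
- seal (a joint): The rubber-faced nozzle, 28 mm across, pushed back along the base's +x by the front end of the head; in m: 0 = free, 0.0105 = on its hard stop. Its spring takes 1.5 N to start and 1.4 N more for each mm; the head's own sliding friction adds some 2 to 5 N to the push. Held by the catch it stays pressed in by about 3.5 mm.
- grease_bottle: Bystander: grease bottle with a red spout, 43 mm across, 139 mm tall, origin under its centre, on the far side of the base.
- oring_tin: Bystander: round tin with O-rings, 68 mm across, 22 mm high, origin under its centre, on the robot's side of the nozzle end.
- cartridge: Bystander: cream filter cartridge, 45 mm across, 72 mm tall, origin under its centre, on the far side of the base.
- lock_ring: Bystander: moulded ring, 64 mm across, 28 mm high, origin under its centre, on the robot's side of the loading end.
- marker: Bystander: marker pen, 131 mm long and 20 mm thick, lying on the robot's side of the base.
There are look-alikes about, which are no part of the job. Leave any blue or pink look-alike of the filter_head alone.

How it is judged:
By the outcome, as a careful person would: the job done as asked, in the order asked, and still so for the second after the job is handed in, with the robot touching nothing.
It also fails if it takes over 61 s, if anything falls off the work surface, if the arm or the gripper's body presses on something with over 40 N, if the wrist force passes 120 N, or if a joint passes its speed limit or range.

### The arm

A 6-joint arm with a two-finger parallel gripper is mounted at the origin on the work surface; the furniture and walls round the work are solid. World frame = base frame: x ahead of the robot, y to its left, z up, the work surface at z = 0. Lengths are in m, angles in rad, forces in N, time in s.
With the tool pointing down it reaches from about 0.35 to 0.775 m from the base axis. Payload 7.3 kg.
Tool frame: the origin (TCP) lies on the front face of the gripper's body, between the roots of the fingers; the fingertips stand 66 mm ahead of it and the grasp point (between the pads) lies 47 mm ahead of it; z points along the fingers, y is the direction in which the jaws open and shut (so a half turn about z gives the same grasp; the last joint's range is limited). The gripper opens to 92 mm and grips with 3 to 60 N. Pads are 19 mm wide; open, the fingers measure 130 mm over their backs; the gripper's body (75 mm by 190 mm) begins 47 mm behind the grasp point.
Start: joints at [1.168, 0.342, 1.524, -0, 1.275, -0.146], TCP at [0.133, 0.508, 0.292] pointing down, gripper open.
Joint ranges: [-2.53, 2.53], [-0.77, 2.02], [0.04, 2.7], [-1, 4.14], [0.28, 2.66], [-3.11, 3.11]. Speed limits (rad/s): [2.57, 2.57, 3.14, 3.14, 3.14, 3.14].

### API

Orientations are given as [roll, pitch, yaw] about the fixed x, y, z axes, in that order (R = Rz(yaw) Ry(pitch) Rx(roll)).
In Python, from cell import observe, read_camera, hand_in, search_frame, tip_of gives the robot as it stands. The module is installed in compiled form; this text tells all that it offers.
- The arm moves only by the tool apply_moves, never from a script. Its argument "motion" is a list of rows, each an object with "offset": the shift along the tool's x, y, z in mm, a list of three; "rotation": the turn, a rotation vector about the tool's x, y, z in rad, a list of three. In form: [{"offset": [x, y, z], "rotation": [rx, ry, rz]}, ...]. A call has 1 to 12 rows; each row shifts and turns the pose as measured when the row begins, along the tool's axes as they then stand; what a row does not reach is not made up. A row lasts 1/12 s, in which the tool goes at most 41.7 mm and 7.16 degrees, less where a joint would pass 70% of its speed; a pose out of reach is approached as far as the arm can. A call with a gripper value outside its range is refused whole. "grip" is the closure, from 0 (fully open) to 1 (shut), set as the call begins (left out, the last holds). The fingers move at their own pace and stop on an object; "grip_force" is the grip in N (left out, the last holds). Time passes only in rows, so rows that do not move let the fingers close. It gives the time, the measured TCP pose, the force and the opening at its end, in the units of the state.
- observe(): the state, without advancing time (a new reading comes with each control period).
- read_camera(name): name is "scene" or "top" or "wrist"; returns a dict with "img" (420x560x3 uint8, red, green, blue), "camera_matrix" (3x3 intrinsics, pixels), "R" (3x3) and "t" (3): a world point X has camera coordinates R X + t; the wrist camera has in their place "tool_from_camera" (4x4, takes a point from camera to tool coordinates, whose origin is the TCP and whose axes are the flange's). Camera axes: x right, y down, z forward; pixel columns grow to the right and rows downward; lengths in m; the calibration is good to about 2 mm. A picture is of the moment at which its call begins: read the wrist's pose just before it. There is no depth.
- hand_in(): hands the job in, once; it reports no verdict.
Trained networks look in a picture, given as the dict that the camera call returned (one of the last four; its "shot" number tells which), for a name from the list of things; names that differ only in an ending like _2 or _b are one class to them, and where a whole thing is asked for, a point or a joint stands for the part that bears it (a point fixed in the world has none). Each returns a list of dicts, best first, with "score" (0 to 1); they miss things now and then, are a little off and sometimes report something else, mostly with a low value. They report only what shows in the picture. A call takes as long as a camera call. They do not tell look-alikes from the thing itself.
- search_frame(query, picture): "location" ([x, y, z] in m, in world coordinates, good to about 4 mm: the middle of the surface that is visible of it).
- tip_of(query, picture): "location" ([x, y, z] in m, in world coordinates, good to about 4 mm: a listed point, or the origin of a listed thing).
The state is a dict: "time": time; "qpos": joint angles; "qvel": joint speeds; "joint_efforts": joint torques, N m; "tool_pos": TCP position; "tool_rot": TCP orientation; "contact_force": force on the tool from outside, world axes, zero at the start; "torque": the same for the moment, N m; "opening": finger opening in m.
Only numpy, scipy, OpenCV 4.12 (cv2) and the standard library are available. Lean on these libraries where they do the work, as an engineer would, in place of code of your own. Each camera call takes 0.05 s, during which the arm holds its last target.

## Working session

There is one attempt and no reset: what is moved stays moved. The work goes in short steps, Python scripts to look and compute and a tool call to move; the robot and the scene stay as the last step left them, time stands still between calls to the robot, and variables do not carry over. Pictures are saved under pics/ and viewed, and the job is handed in when it is done.

Besides the shell and the picture viewer there is one more tool, called by a JSON object that holds its "fn" and its "kwargs", one argument or row to a line. apply_moves: Moves the arm, as the interface text tells. Its arguments: {"type":"object","properties":{"motion":{"type":"array"},"grip":{"type":"number"},"grip_force":{"type":"number"}},"required":["motion"]}

```bash
mkdir -p pics; cat > h.py <<'E'
import numpy as np, cv2
from cell import *
def save(p,n,crop=None,s=1):
    im=p["img"]
    if crop: im=im[crop[1]:crop[3],crop[0]:crop[2]]
    im=cv2.resize(im,None,fx=s,fy=s,interpolation=cv2.INTER_CUBIC)
    cv2.imwrite("pics/"+n,im[:,:,::-1])
def proj(p,X):
    c=p["R"]@np.array(X)+p["t"]; u=p["camera_matrix"]@c; return u[:2]/u[2]
def ray(p,uv,z):
    K=p["camera_matrix"];d=p["R"].T@np.linalg.solve(K,np.array([uv[0],uv[1],1.]));o=-p["R"].T@p["t"]
    return o+d*(z-o[2])/d[2]
E
python3 - <<'E'
from h import *
np.set_printoptions(precision=4,suppress=True)
print(observe())
a=read_camera("scene");b=read_camera("top")
save(a,"s0.png");save(b,"t0.png")
for p in (a,b):
    print(-p["R"].T@p["t"])
    for n in ["base","filter_head","guide_mouth","nozzle_nominal","spigot","port","catch","seal","grease_bottle","oring_tin","cartridge","lock_ring","marker"]:
        print(n,[(np.round(r["location"],4),round(r["score"],2),np.round(proj(p,r["location"]))) for r in tip_of(n,p)[:3]] if n not in("catch","seal") else [(np.round(r["location"],4),round(r["score"],2)) for r in search_frame(n,p)[:3]])
E
```

```text
{'time': 0.0, 'qpos': array([ 1.168 ,  0.3427,  1.5251, -0.    ,  1.2754, -0.146 ]), 'qvel': array([ 0.0009,  0.0008,  0.0014,  0.001 ,  0.0013, -0.0015]), 'joint_efforts': array([  0.0006, -43.1261, -24.4223,   0.0717,   0.056 ,  -0.0001]), 'tool_pos': array([0.1332, 0.5075, 0.2915]), 'tool_rot': array([-3.14  , -0.0002,  2.8848]), 'contact_force': array([-0.5409, -0.0946, -0.3539]), 'torque': array([-0.0234, -0.002 ,  0.0555]), 'opening': 0.09182415900270081}
[ 0.1326 -0.7112  0.7515]
base [(array([0.5221, 0.1336, 0.0014]), 0.7, array([258., 222.])), (array([0.5311, 0.2318, 0.1226]), 0.42, array([241., 152.]))]
filter_head [(array([ 0.5933, -0.1634, -0.0003]), 0.8, array([363., 300.])), (array([0.5281, 0.2181, 0.0149]), 0.69, array([244., 196.])), (array([ 0.4813, -0.2013,  0.0011]), 0.64, array([322., 336.]))]
guide_mouth [(array([0.5167, 0.0999, 0.0138]), 0.75, array([263., 227.]))]
nozzle_nominal [(array([0.5114, 0.0111, 0.0371]), 0.89, array([280., 244.])), (array([0.5327, 0.2292, 0.1247]), 0.51, array([242., 152.]))]
spigot [(array([ 0.5748, -0.1912,  0.0442]), 0.97, array([36
[... 1673 characters left out ...]
 (array([ 0.4859, -0.2098,  0.1083]), 0.7, array([396., 225.]))]
catch [(array([0.5225, 0.1366, 0.0199]), 0.47)]
seal [(array([0.5276, 0.2174, 0.123 ]), 0.67), (array([0.5084, 0.0052, 0.0511]), 0.53)]
grease_bottle [(array([ 0.61  ,  0.0707, -0.0022]), 0.95, array([262., 179.]))]
oring_tin [(array([0.4105, 0.0259, 0.0007]), 0.7, array([284., 265.])), (array([0.5111, 0.0034, 0.0429]), 0.5, array([293., 219.]))]
cartridge [(array([0.618 , 0.1666, 0.0002]), 0.84, array([220., 177.]))]
lock_ring [(array([ 0.6078,  0.0705, -0.0009]), 0.54, array([262., 180.])), (array([ 0.4295,  0.2602, -0.0025]), 0.47, array([181., 260.]))]
marker [(array([ 0.4354,  0.1417, -0.0005]), 0.71, array([233., 256.]))]
```

View pics/s0.png

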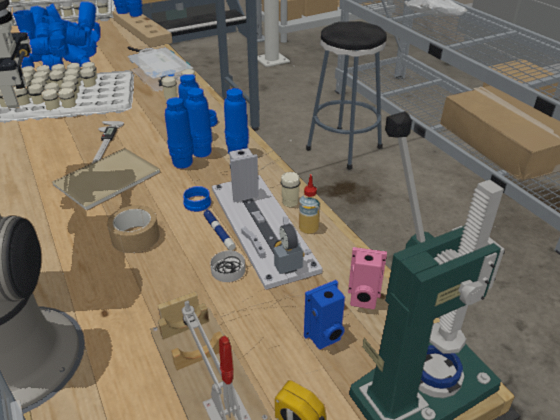

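View pics/t0.png

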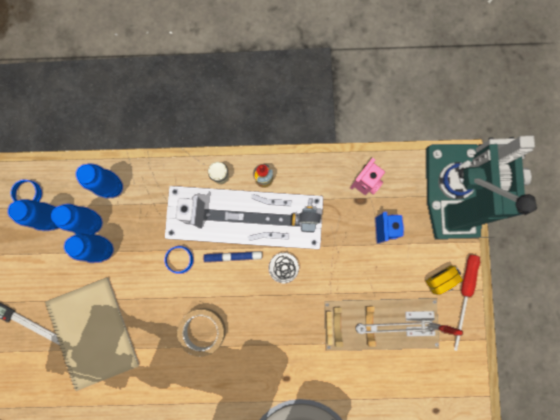

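```bash
python3 - <<'E'
import cv2
a=cv2.imread("pics/s0.png")[130:300,170:360];b=cv2.imread("pics/t0.png")[150:290,150:340]
cv2.imwrite("pics/s0c.png",cv2.resize(a,None,fx=4,fy=4,interpolation=3)[:600])
cv2.imwrite("pics/t0c.png",cv2.resize(b,None,fx=4,fy=4,interpolation=3)[:600])
E
```

```text
(no output)
```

View pics/s0c.png

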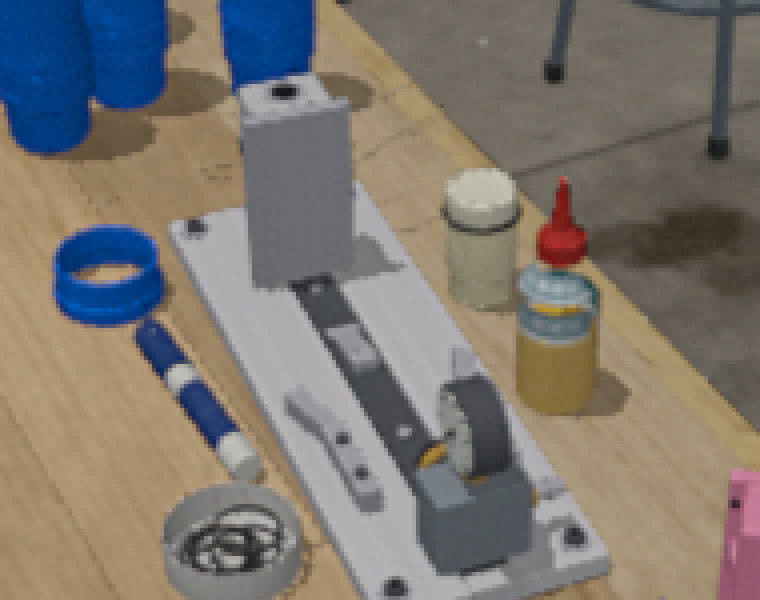

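View pics/t0c.png

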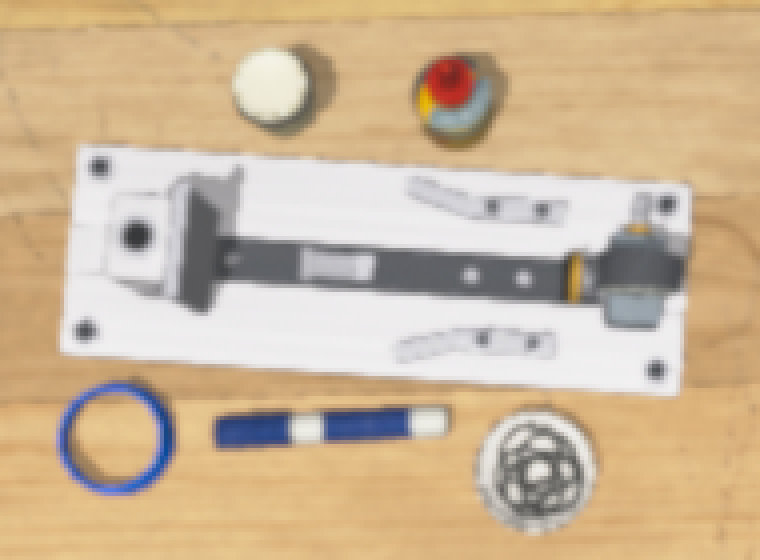

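The real head is the grey one standing on the plate: scene (244,175), top (190,210). The blue one at scene (325,315) and the pink one at (367,278) stand off the base and are look-alikes. The crop shows grey cast metal with the flange facing the nozzle. Next I'll fit the base pose and the head yaw.

```bash
python3 - <<'E'
from h import *
from scipy.optimize import least_squares
np.set_printoptions(precision=4,suppress=True)
b=read_camera("top");a=read_camera("scene")
f=lambda c,s,o:(np.array(c)+.5)/s-.5+o
tc=[f(c,4,150) for c in [(60,352),(78,145),(692,185),(682,395)]]
w=[ray(b,c,.014) for c in tc]; print(np.array(w))
loc=np.array([(-.16,-.06),(-.16,.06),(.19,.06),(.19,-.06)])
# robot's side = world -x ... base +x ~ world -y
def res(q,sx):
    x,y,t=q;R=np.array([[np.cos(t),-np.sin(t)],[np.sin(t),np.cos(t)]])
    return ((R@loc.T).T+[x,y]-np.array(w)[:,:2]).ravel()
r=least_squares(res,[.52,.13,-1.6],args=(1,));print(r.x,r.fun.reshape(-1,2)*1000)
x,y,t=r.x
R=np.array([[np.cos(t),-np.sin(t)],[np.sin(t),np.cos(t)]])
# check in scene
sc=[(170,222),(345,190),(610,565)]
for c,l in zip(sc,loc[[0,1,2]]):
    X=np.r_[R@l+[x,y],.014]; print("scene",proj(a,X),[(c[0]+.5)/4-.5+170,(c[1]+.5)/4-.5+130])
for p in (a,b):
  for q,z in(("filter_head",.014),("port",.124),("spigot",.056),("seal",0),("catch",0)):
    fn=search_frame if z==0 else tip_of
    print(q,[ (R.T@(np.array(d["location"])[:2]-[x,y]),d["location"][2],round(d["score"],2)) for d in fn(q,p) if abs(d["location"][1]-.12)<.2])
# top crop of face of head etc
def tb(c,z):
    X=ray(b,f(c,4,150),z);return R.T@(X[:2]-[x,y])
for n,c,z in [("rubber L",(570,277),.038),("ring mid",(577,277),.05),("catch L",(302,263),.02),("catch R nose",(374,266),.021),("guide up start",(408,180),.028),("guide lo start",(396,352),.028),("guide up end",(566,200),.028),("guide lo end",(556,357),.028),("portTop",(136,236),.124),("flange top end1",(190,176),.124),("flange bottom end",(176,300),.124)]: print(n,tb(c,z))
save(b,"t1.png",(155,170,335,260),4.4);save(a,"s1.png",(220,140,330,280),4.2)
E
```

```text
[[ 0.4795  0.2932  0.014 ]
 [ 0.5973  0.2825  0.014 ]
 [ 0.5642 -0.0661  0.014 ]
 [ 0.4456 -0.0563  0.014 ]]
[ 0.5231  0.1283 -1.6655] [[-0.9998 -0.0237]
 [ 0.628  -0.5911]
 [ 0.5793 -0.4376]
 [-0.2075  1.0523]]
scene [211.6967 185.2107] [212.125, 185.125]
scene [259.5324 174.2758] [255.875, 177.125]
scene [322.9664 267.5216] [322.125, 270.875]
filter_head [(array([-0.0919, -0.0009]), 0.0144, 0.89)]
port [(array([-0.1046, -0.0014]), 0.1226, 0.79), (array([-0.0962, -0.0027]), 0.0141, 0.24)]
spigot [(array([-0.1282, -0.0005]), 0.0544, 0.73), (array([-0.0021, -0.0921]), -0.0016, 0.37)]
seal []
catch [(array([-0.0014,  0.002 ]), 0.0191, 0.63)]
filter_head [(array([-0.0989, -0.006 ]), 0.0147, 0.75)]
port [(array([-0.1014, -0.0054]), 0.125, 0.95)]
spigot [(array([-0.1304,  0.0011]), 0.0595, 0.81)]
seal []
catch [(array([-0.0105,  0.0021]), 0.0177, 0.53)]
rubber L [0.1239 0.0001]
ring mid [ 0.1276 -0.0009]
catch L [-0.027  -0.0002]
catch R nose [0.0137 0.0007]
guide up start [0.0297 0.0497]
guide lo start [ 0.0301 -0.0472]
guide up end [0.1189 0.0442]
guide lo end [ 0.1191 -0.044 ]
portTop [-0.1013 -0.0022]
flange top end1 [-0.076   0.0308]
flange bottom end [-0.0778 -0.0338]
```

View pics/t1.png

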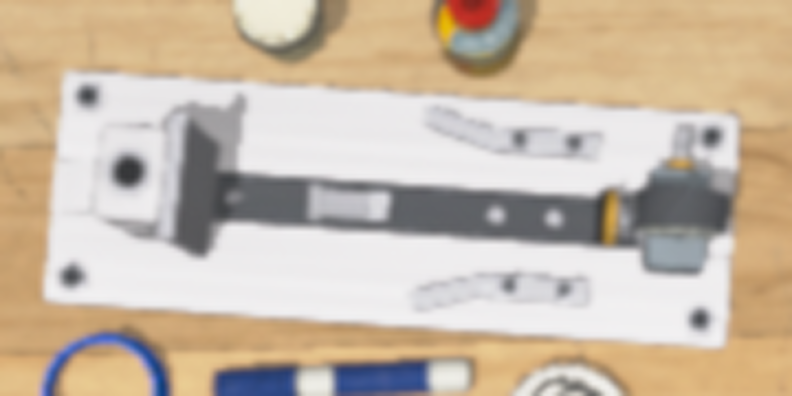

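```bash
cat >> h.py <<'E'
B=(0.5231,0.1283,-1.6655)
Rb=np.array([[np.cos(B[2]),-np.sin(B[2])],[np.sin(B[2]),np.cos(B[2])]])
def w2b(p): return Rb.T@(np.array(p)[:2]-B[:2])
def b2w(p): return Rb@np.array(p)+B[:2]
def st():
    o=observe();d=o["tool_rot"]
    print(round(o["time"],2),"base xy mm",np.round(w2b(o["tool_pos"])*1000,1),"z",round(o["tool_pos"][2]*1000,1),"rot",np.round(d,4),"F base",np.round(Rb.T@o["contact_force"][:2],2),round(o["contact_force"][2],2),"open",round(o["opening"],4))
    return o
def go(bx,by,z,yaw=3.0469):
    from scipy.spatial.transform import Rotation as Ro
    o=st();R=Ro.from_euler("xyz",o["tool_rot"]).as_matrix()
    T=np.r_[b2w([bx/1000,by/1000]),z/1000]
    print("world T",T,"tool offset mm",np.round(R.T@(T-o["tool_pos"])*1000,1),"rotvec",np.round(Ro.from_matrix(R.T@Ro.from_euler("xyz",[np.pi,0,yaw]).as_matrix()).as_rotvec(),4))
E
python3 - <<'E'
from h import *
np.set_printoptions(precision=3,suppress=True)
a=read_camera("scene");b=read_camera("top")
for uv in [(236,150),(200,155),(181,165)]: print("scene base",ray(a,uv,0))
for uv in [(112,188),(90,175),(95,215),(107,250)]: print("top",ray(b,uv,0),ray(b,uv,.18)[:2])
# height of bottle at scene (236,150) top (236,92)
o=ray(a,(236,148),0)
for z in(.12,.15,.18,.2): print(z,proj(a,o+[0,0,z]))
go(-165,-2,260)
for r in tip_of("grease_bottle",b)[:1]: print(w2b(r["location"]))
E
```

```text
scene base [0.602 0.432 0.   ]
scene base [0.51  0.453 0.   ]
scene base [0.45  0.431 0.   ]
top [0.599 0.418 0.   ] [0.568 0.36 ]
top [0.63  0.469 0.   ] [0.596 0.404]
top [0.537 0.456 0.   ] [0.516 0.393]
top [ 0.456  0.428 -0.   ] [0.447 0.369]
0.12 [233.568 106.684]
0.15 [232.918  95.647]
0.18 [232.251  84.302]
0.2 [231.795  76.562]
2.1 base xy mm [-340.9 -423.9] z 292.3 rot [3.142 0.    2.885] F base [-0.17  0.03] 0.78 open 0.0921
world T [0.537 0.293 0.26 ] tool offset mm [-444.8 -105.5   32.2] rotvec [ 0.     0.    -0.162]
[0.052 0.089]
```

{"fn": "apply_moves", "kwargs": {
  "motion": [
    {"offset":[-38,-9,0],"rotation":[0,0,-0.015]},
    {"offset":[-38,-9,0],"rotation":[0,0,-0.015]},
    {"offset":[-38,-9,0],"rotation":[0,0,-0.015]},
    {"offset":[-38,-9,0],"rotation":[0,0,-0.015]},
    {"offset":[-38,-8,0],"rotation":[0,0,-0.015]},
    {"offset":[-38,-7,0],"rotation":[0,0,-0.015]},
    {"offset":[-38,-6,0],"rotation":[0,0,-0.015]},
    {"offset":[-38,-5,0],"rotation":[0,0,-0.015]},
    {"offset":[-38,-4,0],"rotation":[0,0,-0.015]},
    {"offset":[-38,-3,0],"rotation":[0,0,-0.015]},
    {"offset":[-38,-2,0],"rotation":[0,0,-0.012]},
    {"offset":[0,0,0],"rotation":[0,0,0]}
  ],
  "grip": 1,
  "grip_force": 20
}}

```text
time: 3.15
tool_pos: [0.5461, 0.3585, 0.2911]
tool_rot: [3.139, 0.001, 3.063]
contact_force: [-0.8, -1.1, -0.4]
opening: 0.0161
```

```bash
python3 -c "
from h import *
go(-165,-2,200)"
```

```text
3.15 base xy mm [-231.4    1.1] z 291.1 rot [3.1392e+00 7.0000e-04 3.0630e+00] F base [ 1.19 -0.72] -0.42 open 0.0161
world T [0.53671172 0.29274975 0.2       ] tool offset mm [  4.3 -66.5  90.9] rotvec [0.0024 0.0007 0.0161]
```

{"fn": "apply_moves", "kwargs": {
  "motion": [
    {"offset":[2,-32,20],"rotation":[0,0,0.008]},
    {"offset":[2,-30,30],"rotation":[0,0,0.008]},
    {"offset":[0,-4,30],"rotation":[0.002,0,0]},
    {"offset":[0,0,30],"rotation":[0,0,0]},
    {"offset":[0,0,10],"rotation":[0,0,0]},
    {"offset":[0,0,0],"rotation":[0,0,0]}
  ]
}}

```text
time: 3.65
tool_pos: [0.5389, 0.2895, 0.1659]
tool_rot: [3.139, 0.004, 3.041]
contact_force: [0.2, 0.3, -0.1]
opening: 0.0003
```

```bash
python3 -c "
from h import *
go(-140,-2,170)
b=read_camera('top');a=read_camera('scene');save(b,'t2.png',(130,160,290,260),4.8);save(a,'s2.png',(180,60,330,220),3.7)"
```

```text
3.65 base xy mm [-162.     0.5] z 165.9 rot [3.1388 0.0036 3.0413] F base [-0.32  0.2 ] -0.07 open 0.0003
world T [0.53434767 0.26786178 0.17      ] tool offset mm [  2.3 -22.   -4.1] rotvec [ 0.0028  0.0036 -0.0056]
```

View pics/s2.png

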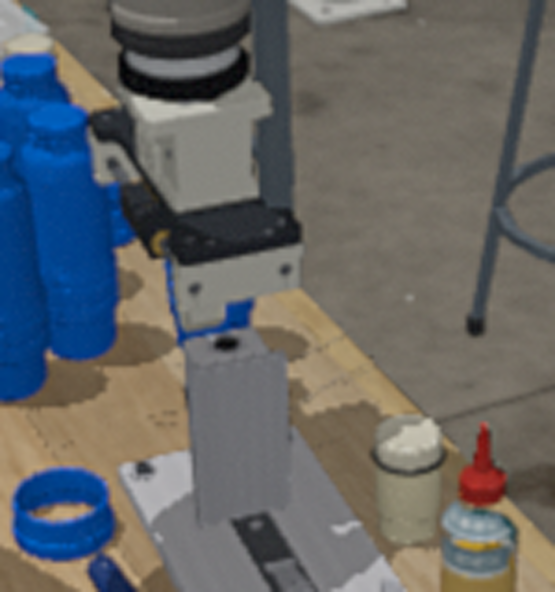

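View pics/t2.png

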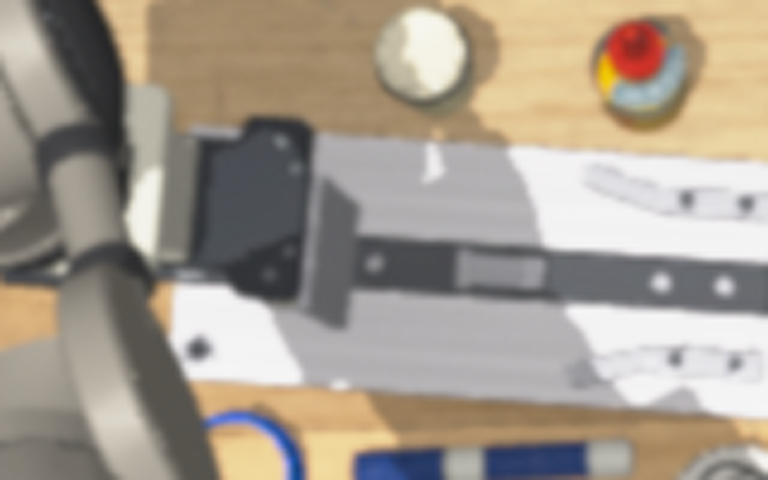

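The gripper is behind and above the head: scene crop (235,280), head top at (225,345). Now I'll push in slowly.

{"fn": "apply_moves", "kwargs": {
  "motion": [
    {"offset":[1,-8,0],"rotation":[0.003,0.003,-0.005]},
    {"offset":[1,-6,0],"rotation":[0,0,0]},
    {"offset":[0,-4,0],"rotation":[0,0,0]},
    {"offset":[0,-4,0],"rotation":[0,0,0]},
    {"offset":[0,-4,0],"rotation":[0,0,0]},
    {"offset":[0,-4,0],"rotation":[0,0,0]}
  ]
}}

```text
time: 4.25
tool_pos: [0.5363, 0.2602, 0.1745]
tool_rot: [3.136, 0.013, 3.05]
contact_force: [0.5, 0.1, 1.2]
opening: 0.0007
```

```bash
python3 -c "
from h import *
st()
a=read_camera('scene');save(a,'s3.png',(200,130,320,260),4.5)"
```

```text
4.25 base xy mm [-132.5    0.7] z 174.5 rot [3.1358 0.0133 3.05  ] F base [-0.15  0.44] 1.18 open 0.0007
```

View pics/s3.png

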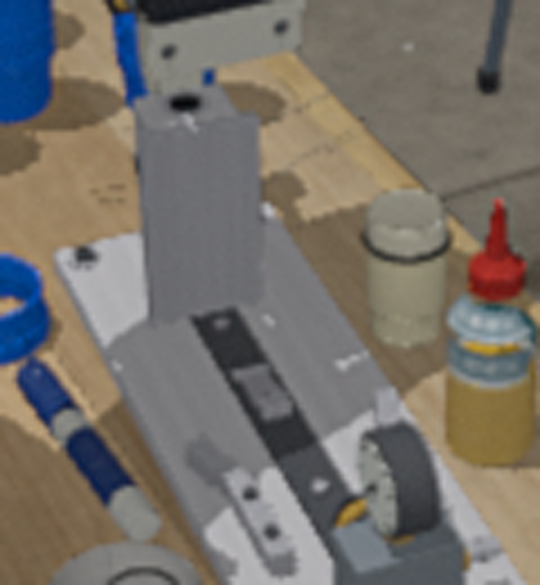

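{"fn": "apply_moves", "kwargs": {
  "motion": [
    {"offset":[0,-4,4],"rotation":[0.005,0.012,-0.004]},
    {"offset":[0,-4,3],"rotation":[0,0,0]},
    {"offset":[0,-4,0],"rotation":[0,0,0]},
    {"offset":[0,-4,0],"rotation":[0,0,0]}
  ]
}}

```text
time: 4.63
tool_pos: [0.5353, 0.2429, 0.1674]
tool_rot: [3.14, 0.002, 3.054]
contact_force: [0.2, 0.3, 1.0]
opening: 0.0008
```

```bash
python3 -c "
from h import *
st()
a=read_camera('scene');save(a,'s4.png',(200,130,320,260),4.5)"
```

```text
4.63 base xy mm [-115.2    1.3] z 167.4 rot [3.1402e+00 1.5000e-03 3.0543e+00] F base [-0.33  0.18] 1.01 open 0.0008
```

View pics/s4.png

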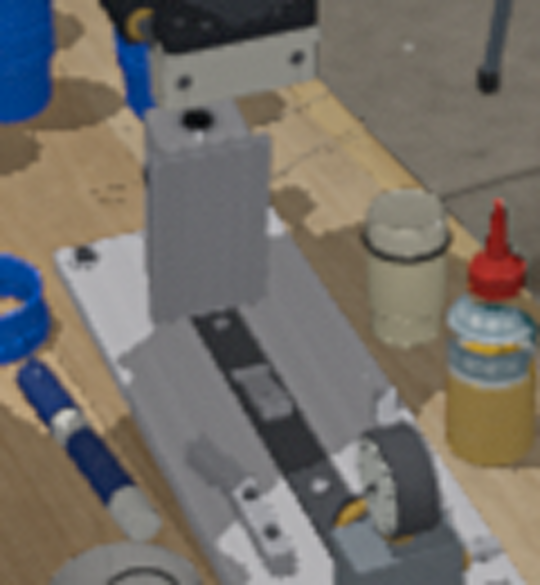

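The head is tipping about its front edge and the foot hasn't moved (crop (155,320)–(265,305)). I'll keep pushing.

{"fn": "apply_moves", "kwargs": {
  "motion": [
    {"offset":[0,-5,0],"rotation":[0,0,0.007]},
    {"offset":[0,-5,0],"rotation":[0,0,0]},
    {"offset":[0,-5,0],"rotation":[0,0,0]},
    {"offset":[0,-5,0],"rotation":[0,0,0]},
    {"offset":[0,-5,0],"rotation":[0,0,0]}
  ]
}}

```text
time: 5.1
tool_pos: [0.5323, 0.2148, 0.1667]
tool_rot: [-3.142, -0.0, 3.047]
contact_force: [0.3, -0.5, -0.2]
opening: 0.0009
```

```bash
python3 -c "
from h import *
st()
a=read_camera('scene');save(a,'s5.png',(200,130,320,260),4.5)"
```

```text
5.1 base xy mm [-87.   1.] z 166.7 rot [-3.1415 -0.      3.0466] F base [0.49 0.39] -0.19 open 0.0009
```

View pics/s5.png

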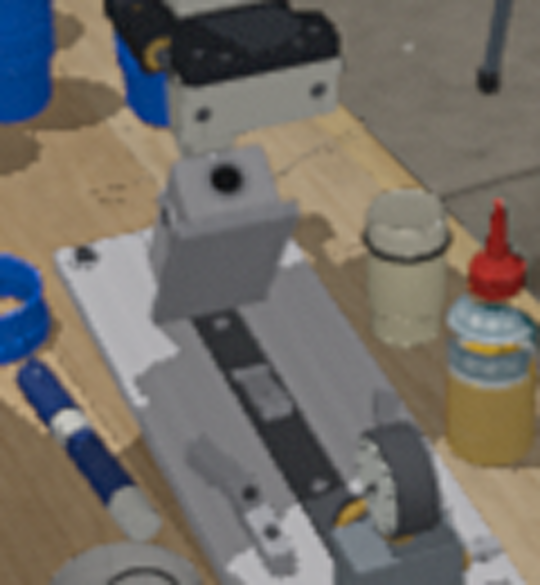

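{"fn": "apply_moves", "kwargs": {
  "motion": [
    {"offset":[0,-3,0],"rotation":[0,0,0]},
    {"offset":[0,0,0],"rotation":[0,0,0]},
    {"offset":[0,0,0],"rotation":[0,0,0]},
    {"offset":[0,0,0],"rotation":[0,0,0]}
  ]
}}

```text
time: 5.48
tool_pos: [0.532, 0.2099, 0.1668]
tool_rot: [-3.141, -0.0, 3.045]
contact_force: [0.0, -0.2, -0.8]
opening: 0.0007
```

```bash
python3 -c "
from h import *
st()
a=read_camera('scene');save(a,'s6.png',(200,130,320,260),4.5)"
```

```text
5.48 base xy mm [-82.1   1.2] z 166.8 rot [-3.1411e+00 -1.0000e-04  3.0450e+00] F base [0.16 0.05] -0.76 open 0.0007
```

View pics/s6.png

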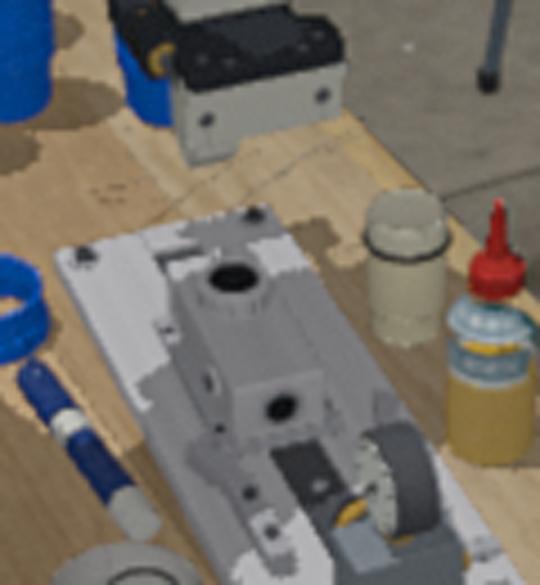

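It now lies flat with the spigot up, crop (233,278), and the port facing the nozzle at (282,408). I'll back off and measure.

{"fn": "apply_moves", "kwargs": {
  "motion": [
    {"offset":[0,25,0],"rotation":[0,0,0]},
    {"offset":[0,22,0],"rotation":[0,0,0]},
    {"offset":[0,0,0],"rotation":[0,0,0]}
  ]
}}

```text
time: 5.78
tool_pos: [0.537, 0.2577, 0.167]
tool_rot: [-3.141, 0.0, 3.043]
contact_force: [0.2, -0.2, 0.9]
opening: 0.0003
```

```bash
python3 - <<'E'
from h import *
st()
a=read_camera('scene');b=read_camera("top")
save(b,'t7.png',(130,160,310,260),4.4)
for p in (a,b):
  for q in ("spigot","port","filter_head"):
    print(q,[(np.round(w2b(d["location"])*1000,1),round(d["location"][2],3),round(d["score"],2)) for d in tip_of(q,p) if -.1<d["location"][1]<.3])
E
```

```text
5.78 base xy mm [-130.1    1.6] z 167.0 rot [-3.1413e+00  2.0000e-04  3.0428e+00] F base [0.19 0.26] 0.92 open 0.0003
spigot [(array([-31.3,  -2.7]), 0.064, 0.9)]
port [(array([33.7, -4.7]), 0.037, 0.86), (array([-34.3,  -4.4]), 0.066, 0.17)]
filter_head [(array([-69.6,  -0.7]), 0.037, 0.74), (array([119.7,   0.7]), 0.033, 0.62)]
spigot [(array([-31.3,  -1.6]), 0.072, 0.95)]
port [(array([34.5, -7.8]), 0.038, 0.77), (array([26.5, -2.9]), 0.015, 0.62)]
filter_head [(array([-75.8,  -4.6]), 0.035, 0.56)]
```

View pics/t7.png

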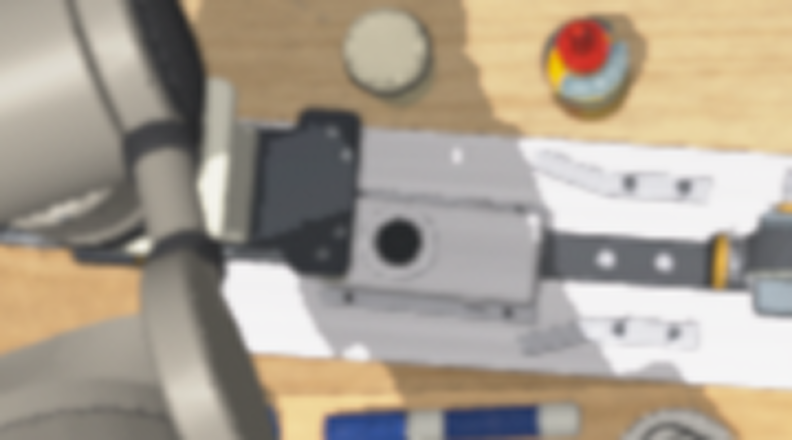

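{"fn": "apply_moves", "kwargs": {
  "motion": [
    {"offset":[3,0,25],"rotation":[0,0,0]},
    {"offset":[2,0,25],"rotation":[0,0,0]},
    {"offset":[0,0,17],"rotation":[0,0,0]},
    {"offset":[0,0,5],"rotation":[0,0,0]},
    {"offset":[0,0,0],"rotation":[0,0,0]}
  ]
}}

```text
time: 6.6
tool_pos: [0.5337, 0.2527, 0.095]
tool_rot: [3.141, 0.004, 3.037]
contact_force: [-0.6, 0.4, 0.2]
opening: 0.0001
```

```bash
python3 - <<'E'
from h import *
go(-100,-4,93)
a=read_camera('scene');save(a,'s8.png',(190,120,330,270),4)
E
```

```text
6.6 base xy mm [-124.9   -1.2] z 95.0 rot [3.1415 0.0044 3.037 ] F base [-0.31 -0.61] 0.22 open 0.0001
world T [0.52857414 0.22823014 0.093     ] tool offset mm [  2.5 -24.9   2. ] rotvec [ 0.0001  0.0044 -0.0099]
```

View pics/s8.png

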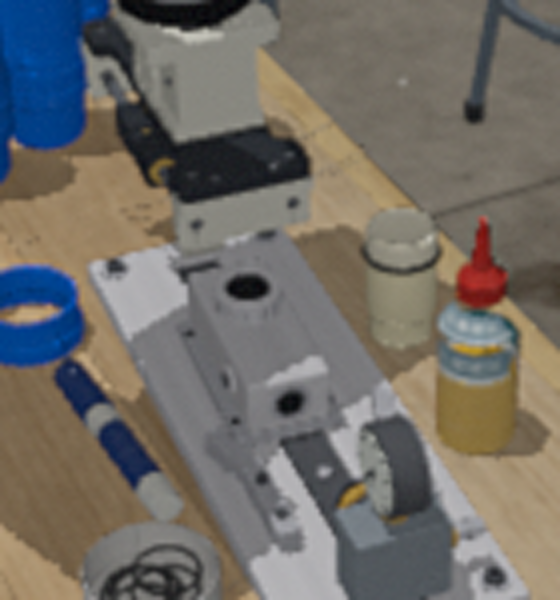

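{"fn": "apply_moves", "kwargs": {
  "motion": [
    {"offset":[2,-10,2],"rotation":[0,0.004,-0.01]},
    {"offset":[1,-8,0],"rotation":[0,0,0]},
    {"offset":[0,-5,0],"rotation":[0,0,0]},
    {"offset":[0,-5,0],"rotation":[0,0,0]},
    {"offset":[0,-5,0],"rotation":[0,0,0]},
    {"offset":[0,-5,0],"rotation":[0,0,0]},
    {"offset":[0,-5,0],"rotation":[0,0,0]},
    {"offset":[0,-5,0],"rotation":[0,0,0]}
  ]
}}

```text
time: 7.32
tool_pos: [0.5293, 0.204, 0.0996]
tool_rot: [3.136, 0.011, 3.046]
contact_force: [0.2, 2.4, 0.2]
opening: 0.0001
```

```bash
python3 - <<'E'
from h import *
go(-40,-4,93)
a=read_camera('scene');b=read_camera("top");save(b,'t9.png',(180,160,330,260),4.8)
for p in (a,b):
  for q in ("spigot","port"):
    print(q,[(np.round(w2b(d["location"])*1000,1),round(d["location"][2],3),round(d["score"],2)) for d in tip_of(q,p) if -.1<d["location"][1]<.3])
E
```

```text
7.32 base xy mm [-76.  -1.] z 99.6 rot [3.1355 0.0113 3.046 ] F base [-2.39 -0.07] 0.21 open 0.0001
world T [0.52290041 0.16849901 0.093     ] tool offset mm [  3.1 -36.    6.4] rotvec [ 0.0061  0.0113 -0.0008]
spigot [(array([-15.6,  -0.4]), 0.07, 0.6)]
port [(array([47.9, -2.9]), 0.037, 0.88)]
spigot [(array([-15.2,  -2.8]), 0.067, 0.94)]
port [(array([49.8, -8.5]), 0.04, 0.84)]
```

View pics/t9.png

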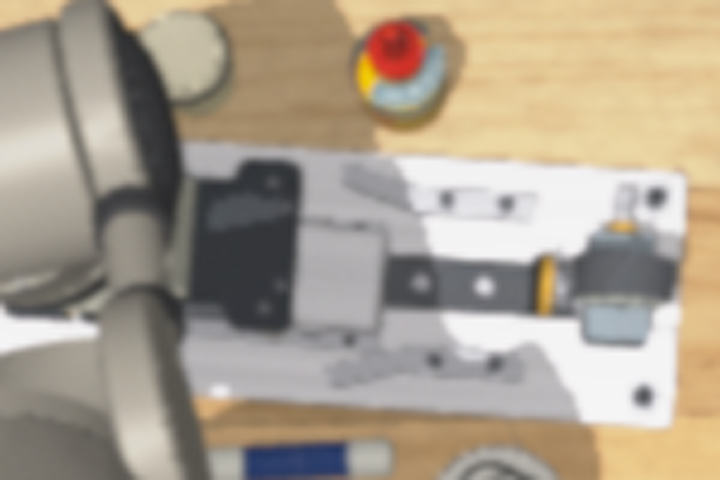

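{"fn": "apply_moves", "kwargs": {
  "motion": [
    {"offset":[1,-5,4],"rotation":[0.006,0.011,0]},
    {"offset":[1,-5,2],"rotation":[0,0,0]},
    {"offset":[1,-5,1],"rotation":[0,0,0]},
    {"offset":[0,-5,1],"rotation":[0,0,0]},
    {"offset":[0,-5,1],"rotation":[0.002,0.002,0]},
    {"offset":[0,-5,1],"rotation":[0,0,0]},
    {"offset":[0,-5,1],"rotation":[0,0,0]},
    {"offset":[0,-5,1],"rotation":[0,0,0]}
  ]
}}

```text
time: 8.28
tool_pos: [0.5307, 0.1767, 0.0951]
tool_rot: [3.121, 0.022, 3.047]
contact_force: [-0.6, 7.5, 7.0]
opening: 0.0004
```

```bash
python3 - <<'E'
from h import *
go(-20,-1,93)
a=read_camera('scene');b=read_camera("top");save(b,'t10.png',(180,160,330,260),4.8);save(a,'s10.png',(220,140,330,270),4.5)
for p in (a,b):
  for q in ("spigot","port"):
    print(q,[(np.round(w2b(d["location"])*1000,1),round(d["location"][2],3),round(d["score"],2)) for d in tip_of(q,p) if -.1<d["location"][1]<.3])
E
```

```text
8.28 base xy mm [-48.9   3. ] z 95.1 rot [3.1215 0.0222 3.0475] F base [-7.4  -1.34] 6.96 open 0.0004
world T [0.52399572 0.14830494 0.093     ] tool offset mm [  4.  -28.9   1.5] rotvec [0.0201 0.0222 0.0008]
spigot [(array([5.9, 4.4]), 0.065, 0.7)]
port [(array([74. ,  1.6]), 0.036, 0.88)]
spigot [(array([11.5,  2.1]), 0.072, 0.75)]
port []
```

View pics/t10.png

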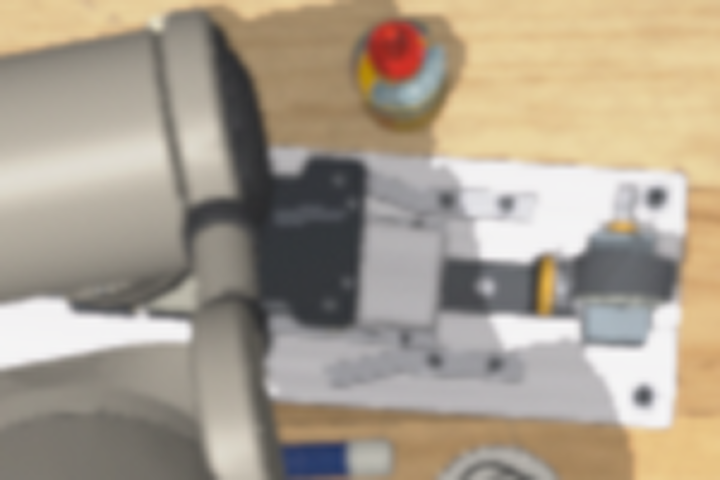

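View pics/s10.png

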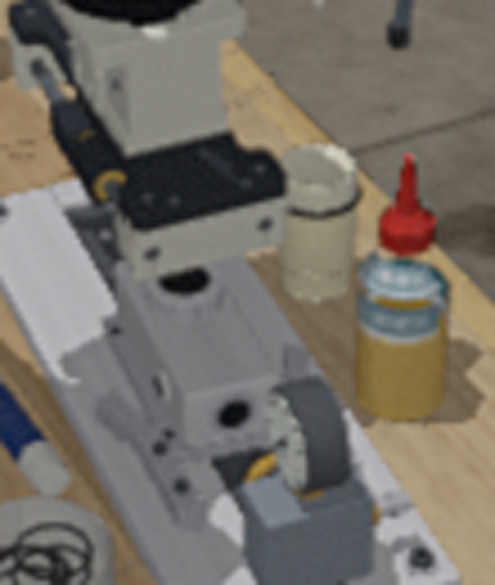

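The head's flange is touching the +y lead-in (crop (420,220)) and the tool has drifted 4 mm to +y. I'll back off, correct that, then push on.

{"fn": "apply_moves", "kwargs": {
  "motion": [
    {"offset":[2,6,0],"rotation":[0.02,0.02,0]},
    {"offset":[3,2,0],"rotation":[0,0,0]},
    {"offset":[0,0,0],"rotation":[0,0,0]}
  ]
}}

```text
time: 8.83
tool_pos: [0.5261, 0.1845, 0.0945]
tool_rot: [-3.139, 0.001, 3.049]
contact_force: [-0.8, 0.4, 0.9]
opening: 0.0002
```

```bash
python3 - <<'E'
from h import *
go(-40,0,93)
E
```

```text
8.83 base xy mm [-56.3  -2.3] z 94.5 rot [-3.1390e+00  7.0000e-04  3.0488e+00] F base [-0.35 -0.85] 0.89 open 0.0002
world T [0.52688249 0.16812076 0.093     ] tool offset mm [ -2.3 -16.3   1.5] rotvec [-0.0025  0.0007  0.0019]
```

{"fn": "apply_moves", "kwargs": {
  "motion": [
    {"offset":[0,-5,1],"rotation":[0,0,0]},
    {"offset":[0,-4,0],"rotation":[0,0,0]},
    {"offset":[0,-4,0],"rotation":[0,0,0]},
    {"offset":[0,-4,0],"rotation":[0.003,0.003,0]},
    {"offset":[0,-4,0],"rotation":[0.003,0.003,0]}
  ]
}}

```text
time: 9.25
tool_pos: [0.5232, 0.1628, 0.093]
tool_rot: [-3.136, -0.006, 3.049]
contact_force: [-0.5, 3.4, 1.9]
opening: 0.0005
```

```bash
python3 - <<'E'
from h import *
go(-20,0,93)
E
```

```text
9.25 base xy mm [-34.3  -3.2] z 93.0 rot [-3.1356 -0.0059  3.0492] F base [-3.3  -0.79] 1.92 open 0.0005
world T [0.52499124 0.14821038 0.093     ] tool offset mm [ -3.1 -14.3   0. ] rotvec [-0.006  -0.0058  0.0023]
```

Moving freely at 3.3 N. I'll carry on.

{"fn": "apply_moves", "kwargs": {
  "motion": [
    {"offset":[-1,-4,0],"rotation":[-0.003,-0.003,0]},
    {"offset":[-1,-4,0],"rotation":[0,0,0]},
    {"offset":[0,-4,0],"rotation":[0,0,0]},
    {"offset":[0,-4,0],"rotation":[0,0,0]}
  ]
}}

```text
time: 9.58
tool_pos: [0.5232, 0.1451, 0.093]
tool_rot: [-3.14, -0.004, 3.048]
contact_force: [-1.8, 5.0, 1.3]
opening: 0.0005
```

```bash
python3 - <<'E'
from h import *
go(-5,0,93)
a=read_camera('scene');b=read_camera("top");save(b,'t11.png',(200,170,330,255),6);save(a,'s11.png',(220,140,330,270),4.5)
for p in (a,b):
  for q in ("spigot","port"):
    print(q,[(np.round(w2b(d["location"])*1000,1),round(d["location"][2],3),round(d["score"],2)) for d in tip_of(q,p) if -.1<d["location"][1]<.3])
E
```

```text
9.58 base xy mm [-16.7  -1.5] z 93.0 rot [-3.1396 -0.0041  3.0481] F base [-4.81 -2.23] 1.35 open 0.0005
world T [0.52357281 0.13327759 0.093     ] tool offset mm [ -1.4 -11.7   0. ] rotvec [-0.002  -0.0041  0.0012]
spigot [(array([43.3,  6.7]), 0.064, 0.68)]
port []
spigot []
port [(array([109.9,  -3.8]), 0.04, 0.57), (array([-47.4,  90.8]), 0.003, 0.39)]
```

View pics/t11.png

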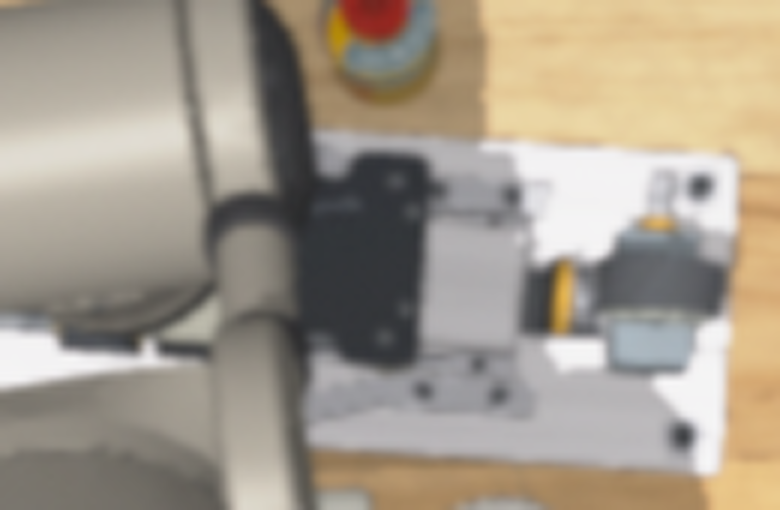

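View pics/s11.png

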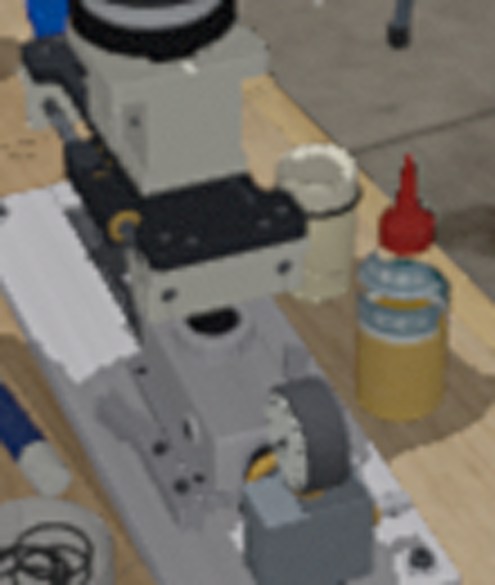

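The head is in the channel, about 8–10 mm short of the orange seal (top crop gap at (525–552,290)). I'll go in with small steps and watch the force.

{"fn": "apply_moves", "kwargs": {
  "motion": [
    {"offset":[0,-3,0],"rotation":[0,0,0]},
    {"offset":[0,-2,0],"rotation":[0,0,0]},
    {"offset":[0,-2,0],"rotation":[0,0,0]}
  ]
}}

```text
time: 10.13
tool_pos: [0.5226, 0.1392, 0.093]
tool_rot: [-3.141, -0.004, 3.049]
contact_force: [-0.2, 4.4, 1.6]
opening: 0.0006
```

{"fn": "apply_moves", "kwargs": {
  "motion": [
    {"offset":[0,-2,0],"rotation":[0,0,0]}
  ]
}}

```text
time: 10.22
tool_pos: [0.5223, 0.1373, 0.0931]
tool_rot: [-3.141, -0.004, 3.049]
contact_force: [-0.6, 4.4, 1.1]
opening: 0.0003
```

{"fn": "apply_moves", "kwargs": {
  "motion": [
    {"offset":[0,-2,0],"rotation":[0,0,0]}
  ]
}}

```text
time: 10.3
tool_pos: [0.522, 0.1356, 0.0931]
tool_rot: [3.141, -0.004, 3.049]
contact_force: [-0.7, 6.7, 1.7]
opening: 0.0005
```

```bash
python3 - <<'E'
from h import *
go(0,0,93)
E
```

```text
10.3 base xy mm [-7.2 -1.8] z 93.1 rot [ 3.1415 -0.0042  3.0488] F base [-6.64 -1.37] 1.69 open 0.0005
world T [0.5231 0.1283 0.093 ] tool offset mm [-1.8 -7.2  0.1] rotvec [ 0.0001 -0.0042  0.0019]
```

{"fn": "apply_moves", "kwargs": {
  "motion": [
    {"offset":[0,-2,0],"rotation":[0,0,0]}
  ]
}}

```text
time: 10.38
tool_pos: [0.5218, 0.1341, 0.0932]
tool_rot: [3.14, -0.004, 3.049]
contact_force: [-0.6, 7.9, 2.0]
opening: 0.0008
```

{"fn": "apply_moves", "kwargs": {
  "motion": [
    {"offset":[0,-2,0],"rotation":[0,0,0]}
  ]
}}

```text
time: 10.47
tool_pos: [0.5216, 0.1329, 0.0933]
tool_rot: [3.139, -0.004, 3.048]
contact_force: [-0.6, 10.9, 0.5]
opening: 0.0005
```

{"fn": "apply_moves", "kwargs": {
  "motion": [
    {"offset":[0,-2,0],"rotation":[0,0,0]}
  ]
}}

```text
time: 10.55
tool_pos: [0.5214, 0.1319, 0.0935]
tool_rot: [3.137, -0.003, 3.048]
contact_force: [-1.2, 11.5, 1.2]
opening: 0.0006
```

```bash
python3 - <<'E'
from h import *
go(0,0,93)
E
```

```text
10.55 base xy mm [-3.4 -2. ] z 93.5 rot [ 3.1366 -0.0035  3.0475] F base [-11.29  -2.28] 1.24 open 0.0006
world T [0.5231 0.1283 0.093 ] tool offset mm [-2.  -3.4  0.5] rotvec [ 0.005  -0.0035  0.0006]
```

{"fn": "apply_moves", "kwargs": {
  "motion": [
    {"offset":[0,-2.5,0],"rotation":[0.003,0,0]}
  ]
}}

```text
time: 10.63
tool_pos: [0.5212, 0.1306, 0.0936]
tool_rot: [3.137, -0.003, 3.047]
contact_force: [-1.1, 11.9, 1.1]
opening: 0.0002
```

{"fn": "apply_moves", "kwargs": {
  "motion": [
    {"offset":[0,-2.5,0],"rotation":[0.003,0,0]}
  ]
}}

```text
time: 10.72
tool_pos: [0.5209, 0.1294, 0.0937]
tool_rot: [3.138, -0.003, 3.046]
contact_force: [-0.0, 13.8, 0.6]
opening: 0.0006
```

{"fn": "apply_moves", "kwargs": {
  "motion": [
    {"offset":[0,-2.5,0],"rotation":[0.003,0,0]}
  ]
}}

```text
time: 10.8
tool_pos: [0.5206, 0.1285, 0.0937]
tool_rot: [3.138, -0.003, 3.046]
contact_force: [-0.2, 15.1, -0.6]
opening: 0.0005
```

```bash
python3 - <<'E'
from h import *
go(0,0,93)
a=read_camera('scene');save(a,'s12.png',(220,140,330,270),4.5)
b=read_camera("top");save(b,'t12.png',(200,170,330,255),6)
E
```

```text
10.8 base xy mm [ 0.  -2.5] z 93.7 rot [ 3.1380e+00 -2.6000e-03  3.0456e+00] F base [-14.97  -1.67] -0.64 open 0.0005
world T [0.5231 0.1283 0.093 ] tool offset mm [-2.5  0.   0.7] rotvec [ 0.0036 -0.0026 -0.0013]
```

View pics/t12.png

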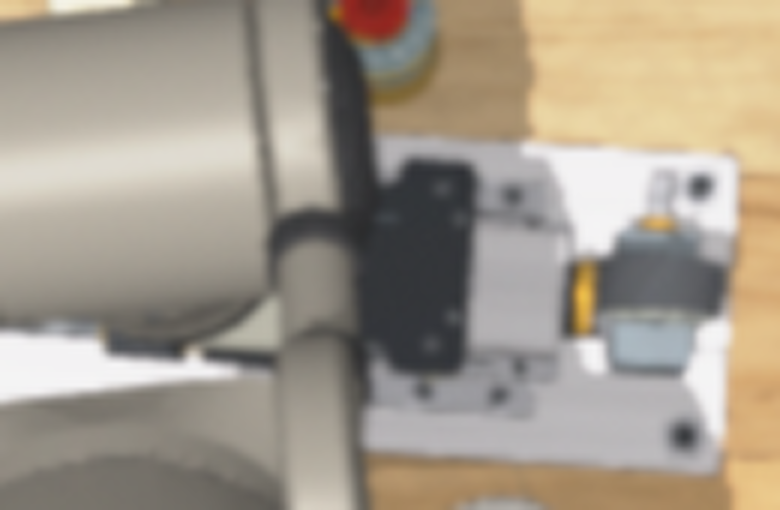

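Pressed about 6.5–8 mm in at 15 N, past the catch point. I'll back off gently and check that it holds.

{"fn": "apply_moves", "kwargs": {
  "motion": [
    {"offset":[0,2,0],"rotation":[0,0,0]},
    {"offset":[0,2,0],"rotation":[0,0,0]},
    {"offset":[0,3,0],"rotation":[0,0,0]}
  ]
}}

```text
time: 11.15
tool_pos: [0.5207, 0.1363, 0.0932]
tool_rot: [3.137, -0.004, 3.046]
contact_force: [0.3, -0.0, -0.3]
opening: 0.0004
```

{"fn": "apply_moves", "kwargs": {
  "motion": [
    {"offset":[0,10,0],"rotation":[0,0,0]},
    {"offset":[0,20,0],"rotation":[0,0,0]},
    {"offset":[0,0,0],"rotation":[0,0,0]}
  ]
}}

```text
time: 11.4
tool_pos: [0.5243, 0.1664, 0.0933]
tool_rot: [3.139, -0.003, 3.045]
contact_force: [-0.5, -0.7, 0.2]
opening: 0.0001
```

{"fn": "apply_moves", "kwargs": {
  "motion": [
    {"offset":[0,20,-20],"rotation":[0,0,0]},
    {"offset":[0,30,-25],"rotation":[0,0,0]},
    {"offset":[0,35,-20],"rotation":[0,0,0]},
    {"offset":[0,40,0],"rotation":[0,0,0]},
    {"offset":[0,0,0],"rotation":[0,0,0]}
  ]
}}

```text
time: 11.82
tool_pos: [0.5372, 0.2933, 0.1603]
tool_rot: [-3.141, -0.005, 3.041]
contact_force: [-1.0, -0.3, -0.5]
opening: 0.0004
```

```bash
python3 - <<'E'
from h import *
st()
a=read_camera('scene');save(a,'s13.png',(210,140,330,280),4.2)
b=read_camera("top");save(b,'t13.png',(180,170,330,255),5.2)
for p in (a,b):
  for q in ("spigot","port"):
    print(q,[(np.round(w2b(d["location"])*1000,1),round(d["location"][2],3),round(d["score"],2)) for d in tip_of(q,p) if -.1<d["location"][1]<.3])
  print([(np.round(w2b(d["location"])*1000,1),round(d["location"][2],3),round(d["score"],2)) for d in search_frame("catch",p)])
w=read_camera("wrist");save(w,"w13.png")
E
```

```text
11.82 base xy mm [-165.6   -1.6] z 160.3 rot [-3.1414 -0.0049  3.0412] F base [ 0.35 -1.01] -0.47 open 0.0004
spigot [(array([54.6, -0.7]), 0.062, 0.96)]
port [(array([122.1,  -2.1]), 0.036, 0.59)]
[]
spigot [(array([58.6,  2.9]), 0.068, 0.59), (array([ 114.4, -103.8]), 0.001, 0.27)]
port [(array([122.3,  -5. ]), 0.039, 0.56)]
[]
```

View pics/t13.png

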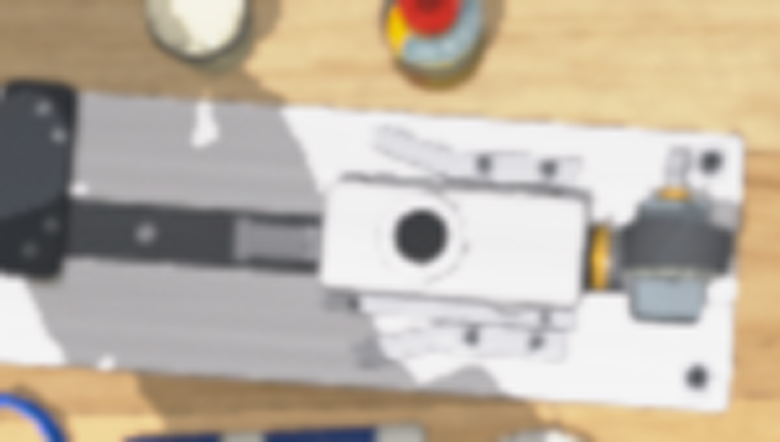

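View pics/s13.png

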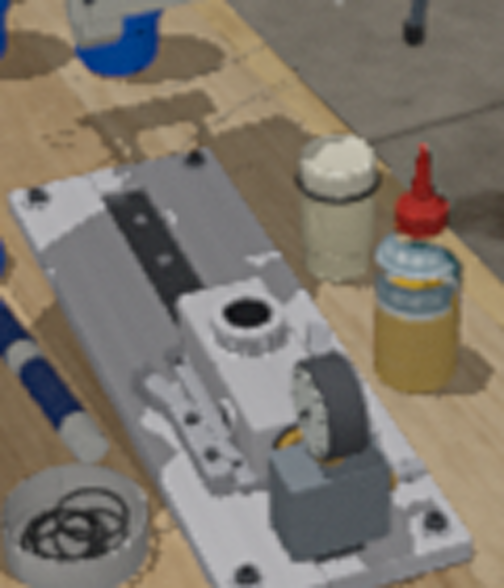

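View pics/w13.png

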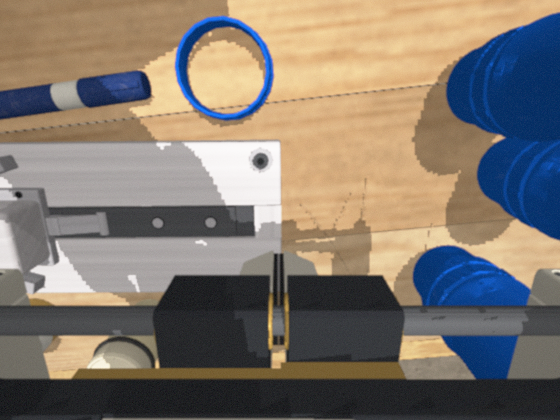

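Top and scene views show the head seated in the channel, spigot up, with the rear at about the catch nose (top crop (322,240)). I'll take a closer wrist view to see the catch itself.

{"fn": "apply_moves", "kwargs": {
  "motion": [
    {"offset":[0,-30,0],"rotation":[0,0,0]},
    {"offset":[0,-35,0],"rotation":[0,0,0]},
    {"offset":[0,0,0],"rotation":[0,0,0]},
    {"offset":[0,0,0],"rotation":[0,0,0]}
  ]
}}

```text
time: 12.6
tool_pos: [0.5298, 0.2184, 0.1585]
tool_rot: [-3.138, -0.009, 3.035]
contact_force: [0.8, -0.2, 0.8]
opening: 0.0003
```

```bash
python3 - <<'E'
from h import *
np.set_printoptions(precision=3,suppress=True)
o=st();w=read_camera("wrist");save(w,"w14.png",(0,120,330,310),2.4)
print(w["tool_from_camera"])
from scipy.spatial.transform import Rotation as Ro
R=Ro.from_euler("xyz",o["tool_rot"]).as_matrix();T=w["tool_from_camera"]
def pr(bx,by,z):
    X=np.r_[b2w([bx/1000,by/1000]),z/1000]
    t=R.T@(X-o["tool_pos"]);c=T[:3,:3].T@(t-T[:3,3]);u=w["camera_matrix"]@c;return np.round(u[:2]/u[2],1)
for n,p in [("nose up 15",(15,0,21)),("nose down",(15,0,14)),("rear edge top 17",(17,0,54)),("rear bottom 17",(17,0,14)),("plate corner",(-160,-60,14)),("screw",(-145,-45,14))]: print(n,pr(*p))
a=read_camera("scene");print([(d["location"],d["score"]) for q in("catch",) for d in search_frame(q,w)])
E
```

```text
12.6 base xy mm [-90.3  -1.8] z 158.5 rot [-3.138 -0.009  3.035] F base [0.17 0.85] 0.84 open 0.0003
[[ 0.001 -0.951 -0.31   0.085]
 [ 1.     0.001 -0.    -0.001]
 [ 0.001 -0.31   0.951 -0.092]
 [ 0.     0.     0.     1.   ]]
nose up 15 [137.6 228. ]
nose down [141.4 224.7]
rear edge top 17 [113.7 246.1]
rear bottom 17 [138.7 224.8]
plate corner [379.2 141.7]
screw [356.5 163.3]
[([0.5283, 0.1391, 0.0145], 0.83), ([0.4099, 0.0564, 0.011], 0.43)]
```

View pics/w14.png

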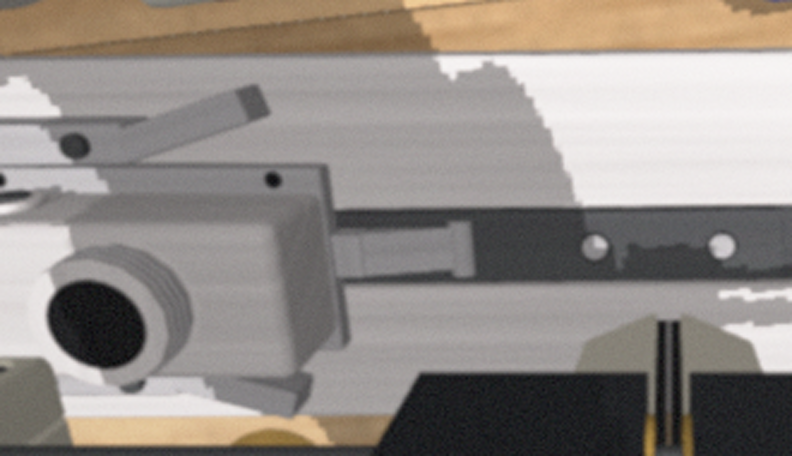

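{"fn": "apply_moves", "kwargs": {
  "motion": [
    {"offset":[0,-20,15],"rotation":[0,0,0]},
    {"offset":[0,-20,20],"rotation":[0,0,0]},
    {"offset":[0,0,0],"rotation":[0,0,0]},
    {"offset":[0,0,0],"rotation":[0,0,0]}
  ]
}}

```text
time: 13.08
tool_pos: [0.5269, 0.1832, 0.1236]
tool_rot: [-3.141, -0.004, 3.041]
contact_force: [-0.2, -0.9, 1.0]
opening: 0.0002
```

```bash
python3 - <<'E'
from h import *
from scipy.spatial.transform import Rotation as Ro
o=st();w=read_camera("wrist");save(w,"w15.png")
R=Ro.from_euler("xyz",o["tool_rot"]).as_matrix();T=w["tool_from_camera"]
def pr(bx,by,z):
    X=np.r_[b2w([bx/1000,by/1000]),z/1000]
    t=R.T@(X-o["tool_pos"]);c=T[:3,:3].T@(t-T[:3,3]);u=w["camera_matrix"]@c;return u[:2]/u[2]
for p in [(15,0,21),(15,0,14),(15,7,21),(15,-7,21),(15,7,14),(15,-7,14),(-26,7,14),(-26,-7,14)]: print(p,np.round(pr(*p),1))
c=pr(0,0,14).astype(int);x0=max(0,c[0]-90);y0=max(0,c[1]-65);print(x0,y0)
save(w,"w15c.png",(x0,y0,x0+180,y0+130),4.4)
E
```

```text
13.08 base xy mm [-55.   -1.4] z 123.6 rot [-3.1406 -0.0044  3.0412] F base [ 0.96 -0.12] 1.01 open 0.0002
(15, 0, 21) [169.9 245. ]
(15, 0, 14) [173.2 240.6]
(15, 7, 21) [171. 255.]
(15, -7, 21) [168.7 234.7]
(15, 7, 14) [174.3 250.4]
(15, -7, 14) [172.1 230.7]
(-26, 7, 14) [236.2 250.1]
(-26, -7, 14) [235.3 230.4]
106 175
```

View pics/w15c.png

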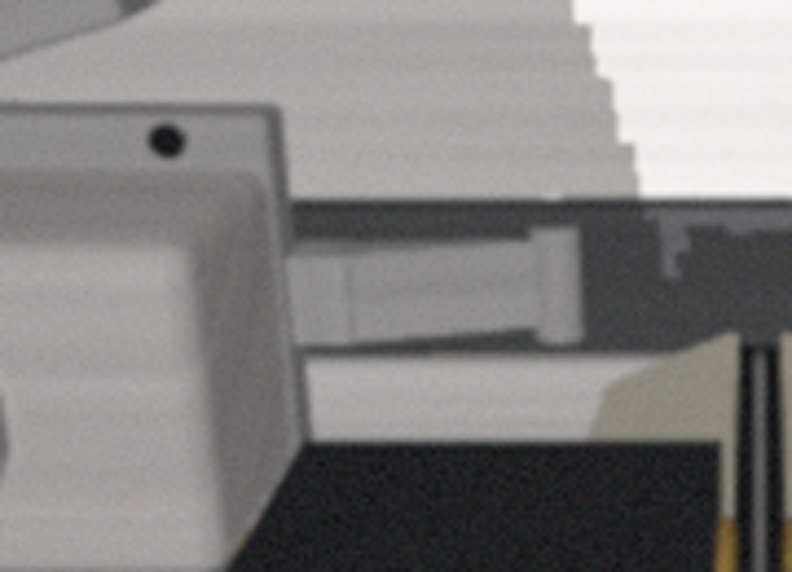

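The catch tongue is raised. It widens and shifts towards the camera at its nose (crop (290–350, 245–343)), and that nose abuts the rear face of the head. Now I'll retreat and check the bystanders.

{"fn": "apply_moves", "kwargs": {
  "motion": [
    {"offset":[0,15,-30],"rotation":[0,0,0]},
    {"offset":[0,20,-35],"rotation":[0,0,0]},
    {"offset":[0,25,-35],"rotation":[0,0,0]},
    {"offset":[0,0,-20],"rotation":[0,0,0]},
    {"offset":[0,0,0],"rotation":[0,0,0]}
  ]
}}

```text
time: 13.55
tool_pos: [0.5331, 0.25, 0.2492]
tool_rot: [3.141, -0.006, 3.044]
contact_force: [0.8, -0.0, 0.4]
opening: 0.0004
```

```bash
python3 - <<'E'
from h import *
st()
a=read_camera('scene');b=read_camera("top");save(a,"s16.png");save(b,"t16.png",(180,170,330,255),5.2)
for n in ["grease_bottle","oring_tin","cartridge","lock_ring","marker","spigot"]:
    for p in (a,b): print(n,[np.round(r["location"],3) for r in tip_of(n,p)[:2]])
print(hand_in())
E
```

```text
13.55 base xy mm [-122.1   -1.6] z 249.2 rot [ 3.1409 -0.0062  3.0444] F base [-0.03  0.76] 0.43 open 0.0004
grease_bottle [array([ 0.609,  0.067, -0.003])]
grease_bottle [array([ 0.606,  0.067, -0.002])]
oring_tin [array([0.401, 0.026, 0.002])]
oring_tin [array([ 0.408,  0.024, -0.   ]), array([0.511, 0.007, 0.04 ])]
cartridge [array([ 0.622,  0.165, -0.004])]
cartridge [array([0.614, 0.167, 0.002])]
lock_ring [array([0.43 , 0.265, 0.001]), array([0.511, 0.011, 0.032])]
lock_ring [array([ 0.427,  0.258, -0.004])]
marker [array([ 0.43 ,  0.142, -0.   ])]
marker [array([0.438, 0.141, 0.002])]
spigot [array([0.521, 0.074, 0.066]), array([ 0.486, -0.233,  0.046])]
spigot [array([ 0.488, -0.232,  0.043]), array([0.523, 0.074, 0.07 ])]
the job is handed in; nothing more can be done
None
```

View pics/s16.png

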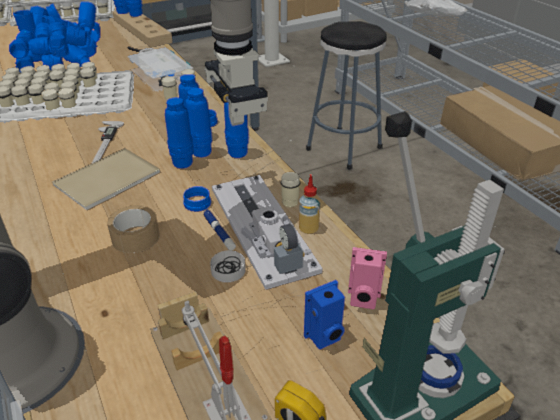

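The filter head is loaded and held by the catch, and I handed the job in at about 14 s, with no verdict reported. I tipped it over with the closed fingertips, so it lies on its flange with the spigot up. Then I pushed it between the guides onto the seal; the highest force I read was 15 N.

**On the way:** it caught once on the +y guide lead-in after the tool drifted about 4 mm sideways, at about 7 N. I backed off, re-centred and pushed on.

**Last checks:**
- **Catch:** the close wrist view shows the tongue raised, with its nose against the head's rear end.
- **Seal:** after I let go, the top picture puts it about 4 mm in, against the 3.5 mm you gave for a held head.
- **Bystanders:** all are within a few mm of where they started, which is the networks' accuracy. The blue and pink look-alikes look untouched.
- **Robot:** clear of everything at hand-in.

**What disagreed or failed:**
- The networks could not find the catch in the scene and top pictures with the head loaded, so it rests on the wrist picture and on the seal staying pressed in.
- At full push, the force suggested 6.5 mm of seal travel and the picture about 8 mm.
- The head may sit about 1° askew in the channel.

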